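# Park the soldering slate in its slot

## Robot

A 6-joint arm with a two-finger parallel gripper is mounted at the origin on a cart in front of the work surface, level with it; the furniture and walls round the work are solid. World frame = base frame: x ahead of the robot, y to its left, z up, the work surface at z = 0. Lengths are in m, angles in degrees, forces in N, time in s.
With the tool pointing down it reaches from about 0.375 to 0.925 m from the base axis. Payload 5.7 kg.
Tool frame: the origin (TCP) lies on the front face of the gripper's body, between the roots of the fingers; the fingertips stand 80 mm ahead of it and the grasp point (between the pads) lies 61 mm ahead of it (ctrl.pinch_z is the distance from the TCP to the grasp point, in m); x points along the fingers, z is the direction in which the jaws open and shut, and the axes are right-handed (so a half turn about x gives the same grasp; the last joint's range is limited). The gripper opens to 88 mm and grips with 3 to 60 N. Pads are 20 mm wide; open, the fingers measure 115 mm over their backs; the gripper's body (75 mm by 178 mm) begins 61 mm behind the grasp point.
Start: joints at [-71.511, 20.558, 86.54, -0, 72.909, -6.595], TCP at [0.254, -0.543, 0.303] pointing down, gripper open.
Joint ranges: [-170.27, 170.27], [-57.76, 135], [12.27, 136.19], [-55.21, 235.2], [11.17, 155.16], [-170.74, 170.74]. Speed limits (degrees/s): [136.94, 136.94, 180, 180, 180, 180].

## Interface

Orientations are given as a 3x3 rotation matrix whose columns are the frame's x, y, z axes.
In Python, from rig import ctrl, viewer, job gives the robot as it stands.
- The arm moves only by the tool apply_moves, never from a script. Its arguments are lists of equal length, an entry for each row: "dp": the shift along the tool's x, y, z in m, a list of three; "delta_rot": the turn, a rotation vector about the tool's x, y, z in rad, a list of three; "hand": the closure, from 0 (fully open) to 1 (shut). A call has 1 to 10 rows; each row is the pose to reach, as a shift and turn from the pose commanded when the call began, along the tool's axes at that moment; what a row does not reach only later rows make up. A row lasts 1/10 s, in which the tool goes at most 50 mm and 8.59 degrees, less where a joint would pass 70% of its speed; a pose out of reach is approached as far as the arm can. A call with a gripper value outside its range is refused whole. The fingers move at their own pace and stop on an object; "grip_force" is the grip in N (left out, the last holds). Time passes only in rows, so rows that repeat a pose let the fingers close. It gives the time, the measured TCP pose, the force and the opening at its end, in the units of the state.
- ctrl.state(): the state, without advancing time (a new reading comes with each control period).
- viewer.grab_frame(name): name is "side" or "top" or "wrist"; returns (picture, depth): 384x512x3 uint8, red, green, blue; 384x512 float32, m along the optical axis (not along the pixel's ray), 0 where there is no reading.
- viewer.camera_model(name): a dict with "camera_matrix" (3x3 intrinsics, pixels), "k1" (the pictures are not rectified: a ray, as slopes to the right and down, at radius r is drawn at 1 + k1 r^2 times it, then the intrinsics apply), "rvec" (rotation vector, rad) and "tvec" (3), from world to camera coordinates, as OpenCV has them; the wrist camera has in their place "mount" (4x4, takes a point from camera to tool coordinates, whose origin is the TCP and whose axes are the tool frame's). Camera axes: x right, y down, z forward; pixel columns grow to the right and rows downward; lengths in m; the calibration is good to about 2 mm. A picture is of the moment at which its call begins: read the wrist's pose just before it. camera_model takes no time and is no camera call.
- job.hand_in(): hands the job in, once; it reports no verdict.
The state is a dict: "clock": time; "joint_positions": joint angles; "qd": joint speeds; "effort": joint torques, N m; "position": TCP position; "tcp_rot": TCP orientation; "ft_force": force on the tool from outside, world axes, zero at the start; "wrist_torque": the same for the moment, N m; "opening": opening from 0.0 (shut) to 1.0 (fully open).
Only numpy, scipy, OpenCV 4.12 (cv2) and the standard library are available. Lean on these libraries where they do the work, as an engineer would, in place of code of your own. Each camera call takes 0.05 s, during which the arm holds its last target.

## Task

Slide the dark soldering slate along the bench, with the white plaster cast riding on it, past the two stone slices and the two rocks without touching any of them, then straight into the low slot under the aluminium roof until you feel it meet the hidden end stop; press it home firmly but gently, as with one finger. Push it flat on the bench, do not lift it, do not touch the cast that rides on it, and leave the pliers, lid and loupe alone.

Things in the scene. Friction and masses are not known exactly. Their poses are not given: they have to be found in the camera images.
- slate_plate: dark grey slate, loose, lying flat: 110 mm (its x) by 135 mm (its y), 9 mm thick, 0.29 to 0.43 kg. Origin: centre of its underside. Starts 265 to 310 mm to the right of the dock's axis (dock -y), turned up to 0.2 rad relative to the dock. Too wide to grasp: push its edges with the fingertips a few mm above the bench (two open fingers behind an edge keep it straight); sliding it takes 2 to 4 N.
- slate_nose (a point): middle of the slate's +x edge (135 mm long), the edge that goes into the slot: 55 mm from its origin along its x, at half its thickness. The cast stands near the opposite edge.
- plaster_knob: small off-white rounded plaster cast, 36 x 36 mm, 24 mm high, standing loose on the slate: about 30 mm from the slate's origin towards its -x edge and up to 20 mm to either side, so its top is 33 mm above the bench. Origin: centre of its underside, z up.
- dock: fixed parking dock: dark wooden cheeks, 8 mm aluminium roof, its top 22.5 mm above the bench. Origin: on the bench at the middle of the mouth, under the roof's front edge; +x points into the slot, y across it. Slot 143.5 mm wide, 14.5 mm high, 80 mm deep, the bench is its floor. The cheek ends flare outwards and stand out 22 mm before the mouth, 193 mm over all.
- dock_mouth (a point): middle of the mouth (the dock's origin). Under the roof, out of sight, is a 100 mm wide rubber-buffered end stop (yields 0.4 mm per N): its face lies 25 to 48 mm inside the mouth, different each time, told by no reading; it can only be felt. With the slate home 62 to 85 mm of it still stand out and the cast stays clear of the roof.
- slice_a: fixed grey-brown stone slice 68 x 77 mm, 20 mm high, with a plaster cone on it (54 mm high in all), on the left of the mouth (dock +y): centre 150 to 165 mm to the side and 20 to 35 mm beyond the mouth plane. Origin: centre of its underside. Obstacle: not to be touched.
- slice_b: fixed grey-brown stone slice 72 x 80 mm, 19 mm high, with a plaster dome on it (40 mm high in all), likewise on the right of the mouth (dock -y). Origin: centre of its underside. Obstacle: not to be touched; the slate must pass on its robot side.
- pumice: fixed light grey porous rock, 66 x 79 mm, 55 mm high, in front on the left: 160 to 180 mm to the side (dock +y) and 230 to 240 mm on the robot's side of the mouth. It limits how far left the slate and fingers may go. Origin: centre of its underside. Obstacle: not to be touched.
- dark_rock: fixed black rock, 59 x 75 mm, 44 mm high, in front on the far right: 430 to 450 mm to the side (dock -y) and 220 to 235 mm on the robot's side of the mouth. Origin: centre of its underside. Obstacle: not to be touched.
- pliers_flat: red-handled flat pliers, loose, 53 x 136 mm, 12 mm high, lying 260 to 300 mm left of the dock's axis; a lamp head hangs beyond it at x 0.60 to 0.72, y 0.29 to 0.40, from 0.18 m up: keep the wrist clear. Origin: centre of its underside. Bystander.
- jar_lid: white screw lid, loose, 58 mm across, 16 mm high, at the right of the dock. Origin: centre of its underside. Bystander.
- loupe: black folding loupe, loose, 33 x 50 mm, 17 mm high, behind the dock. Origin: centre of its underside. Bystander.
Things that resemble listed ones, but are neither listed nor needed, are in the scene too. What is meant by the dock is not blue, and is the larger of those in its own colour.

How it is judged (in metres and radians):
On the way, in this order (a step that is already met when the one before it is completed fails the run):
1. the slate's front edge has entered the slot, straight (y of slate_plate in the frame of dock between -0.008 and 0.008 m and angle between the x axis of slate_plate and the x axis of dock, either way round below 0.06 rad and x of slate_nose in the frame of dock above 0.003 m), for 0.05 s.
2. the slate is pressed against the hidden end stop with at least 3 N (y of slate_plate in the frame of dock between -0.008 and 0.008 m and angle between the x axis of slate_plate and the x axis of dock, either way round below 0.06 rad and contact force between slate_plate and stop_pad above 3 N), for 0.02 s.
At the end, for the whole second after the job is handed in: The slate lies flat and still in the slot, straight within 0.06 rad and central within 8 mm, its front edge within about 4 mm of the hidden end stop (after having been pressed against it with at least 3 N), and the cast still stands upright on the slate within about 15 mm of where it stood (y of slate_plate in the frame of dock between -0.008 and 0.008 m and angle between the x axis of slate_plate and the x axis of dock, either way round below 0.06 rad and horizontal distance between slate_nose and stop_pad below 0.0065 m and height (world z) of slate_plate below 0.003 m and angle between slate_plate's own z axis and vertical below 0.05 rad and linear speed of each of slate_plate, plaster_knob below 0.01 m/s and x of plaster_knob in the frame of slate_plate between -0.045 and -0.015 m and y of plaster_knob in the frame of slate_plate between -0.035 and 0.035 m and z of plaster_knob in the frame of slate_plate between 0.006 and 0.013 m and angle between plaster_knob's own z axis and vertical below 0.1 rad); the robot touches nothing.
It fails at once if the slices, their casts or the rocks are touched (by the slate or the robot) (contact force between any of slice_a, slice_b, pumice, dark_rock and anything else above 0.5 N).
It fails at once if the slate is lifted (10 mm) or tipped (height (world z) of slate_plate above 0.01 m or angle between slate_plate's own z axis and vertical above 0.12 rad).
It fails at once if the slate is rammed into the dock or its end stop (over 25 N) (contact force between slate_plate and dock above 25 N or contact force between slate_plate and stop_pad above 25 N).
It fails at once if the robot touches the cast that rides on the slate, or the cast topples (contact force between any of the arm, the fingers and plaster_knob above 0.5 N or angle between plaster_knob's own z axis and vertical above 0.4 rad).
It fails at once if pliers, lid or loupe moved by more than 10 mm (distance of any of pliers_flat, jar_lid, loupe from where it was at the start of the episode above 0.01 m).
It also fails if it takes over 61 s, if anything falls off the work surface, if the arm or the gripper's body presses on something with over 40 N, if the wrist force passes 120 N, or if a joint passes its speed limit or range.

## Working session

There is one attempt and no reset: what is moved stays moved. The work goes in short steps, Python scripts to look and compute and a tool call to move; the robot and the scene stay as the last step left them, time stands still between calls to the robot, and variables do not carry over. Pictures are saved under pics/ and viewed, and the job is handed in when it is done.

Besides the shell and the picture viewer there is one more tool, called after "Call:" as a command line: name --argument value ..., lists and objects as JSON in quotes. apply_moves: Moves the arm, as the interface text tells. Its arguments: {"type":"object","properties":{"dp":{"type":"array","items":{"type":"array","items":{"type":"number"}}},"delta_rot":{"type":"array","items":{"type":"array","items":{"type":"number"}}},"hand":{"type":"array","items":{"type":"number"}},"grip_force":{"type":"number"}},"required":["dp","delta_rot","hand"]}

```bash
ls; mkdir -p pics; python3 - <<'E'
from rig import ctrl, viewer, job
import cv2,numpy as np
s=ctrl.state();print(s)
for n in ["top","side"]:
    p,d=viewer.grab_frame(n);np.savez(f"{n}0.npz",p=p,d=d)
    cv2.imwrite(f"pics/{n}0.png",cv2.resize(p[:,:,::-1],(800,600),interpolation=cv2.INTER_CUBIC));print(n,viewer.camera_model(n))
print(viewer.camera_model("wrist"))
E
```

```text
pics
{'clock': 0.0, 'joint_positions': array([-7.15097155e+01,  2.05981126e+01,  8.65947936e+01,  6.53446344e-04,
        7.29087641e+01, -6.59298637e+00]), 'qd': array([ 0.21100308, -0.04527811,  0.03099054,  0.06873376, -0.04405682,
       -0.00986242]), 'effort': array([-1.56590497e-03, -5.15366399e+01, -2.70728928e+01,  6.75902283e-02,
        3.52451240e-02, -1.32389323e-04]), 'position': array([ 0.25421064, -0.54292193,  0.30183547]), 'tcp_rot': array([[-5.52426886e-04,  9.05694102e-01,  4.23931467e-01],
       [ 1.68633362e-03,  4.23931772e-01, -9.05692557e-01],
       [-9.99998426e-01,  2.14560966e-04, -1.76149372e-03]]), 'ft_force': array([ 0.29026631, -0.43501955, -0.40687442]), 'wrist_torque': array([0.02428637, 0.02478595, 0.03107098]), 'opening': 0.9965823949959011}
top {'camera_matrix': array([[441.17096456,   0.        , 254.39846634],
       [  0.        , 441.17096456, 198.26602127],
       [  0.        ,   0.        ,   1.        ]]), 'k1': -0.08493904442470827, 'rvec': array([ 2.11806602, -2.13577191,  0.23165581]), 'tvec': array([-0.04472353,  0.57493226,  1.34594
[... 177 characters left out ...]
   ]]), 'k1': 0.033705903485897505, 'rvec': array([ 2.14149873,  1.52224262, -0.43484534]), 'tvec': array([-0.17209471, -0.45651574,  1.79388035])}
{'camera_matrix': array([[285.01726638,   0.        , 257.97551866],
       [  0.        , 285.01726638, 189.88764749],
       [  0.        ,   0.        ,   1.        ]]), 'k1': -0.028940508111092545, 'mount': array([[ 5.49391508e-04, -2.91438398e-01,  9.56589441e-01,
        -8.24864363e-02],
       [ 8.10214335e-04, -9.56589142e-01, -2.91438772e-01,
         8.02289993e-02],
       [ 9.99999521e-01,  9.35156465e-04, -2.89414383e-04,
        -5.86300243e-04],
       [ 0.00000000e+00,  0.00000000e+00,  0.00000000e+00,
         1.00000000e+00]])}
```

View pics/top0.png

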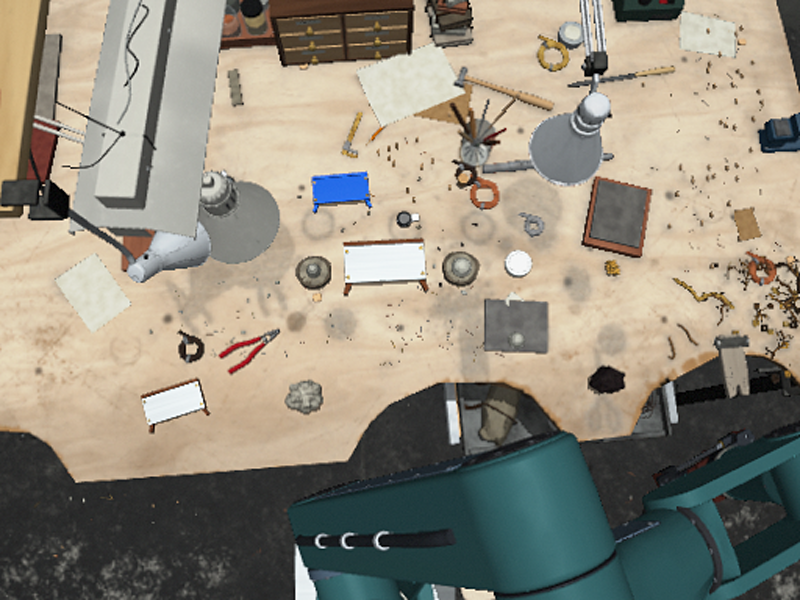

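View pics/side0.png

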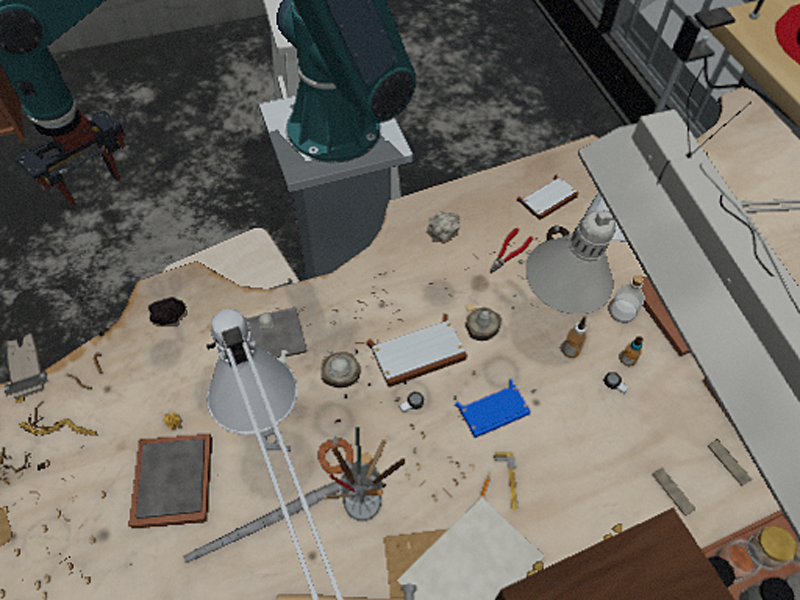

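```bash
cat > h.py <<'E'
import numpy as np,cv2
from rig import ctrl,viewer
def ray_to_z(n,uv,z):
    m=viewer.camera_model(n);K=m["camera_matrix"]
    R=cv2.Rodrigues(m["rvec"])[0];t=m["tvec"]
    uv=np.atleast_2d(np.float64(uv));x=(uv-K[:2,2])/K[0,0]
    y=x.copy()
    for _ in range(20): y=x/(1+m["k1"]*(y**2).sum(1,keepdims=True))
    d=np.c_[y,np.ones(len(y))]@R; c=-R.T@t
    z=np.broadcast_to(z,len(d))
    return c+d*((z-c[2])/d[:,2])[:,None]
def proj(n,P):
    m=viewer.camera_model(n);K=m["camera_matrix"]
    R=cv2.Rodrigues(m["rvec"])[0]
    q=np.atleast_2d(P)@R.T+m["tvec"];y=q[:,:2]/q[:,2:]
    return y*(1+m["k1"]*(y**2).sum(1,keepdims=True))*K[0,0]+K[:2,2]
def crop(p,u0,v0,w,h,s,f):
    c=cv2.resize(p[v0:v0+h,u0:u0+w,::-1],None,fx=s,fy=s,interpolation=cv2.INTER_CUBIC);cv2.imwrite(f,c)
E
python3 - <<'E'
from h import *
p=np.load("top0.npz")["p"]
crop(p,180,140,130,60,6,"pics/c1.png")
crop(p,290,170,120,90,6,"pics/c2.png")
E
```

```text
(no output)
```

View pics/c1.png

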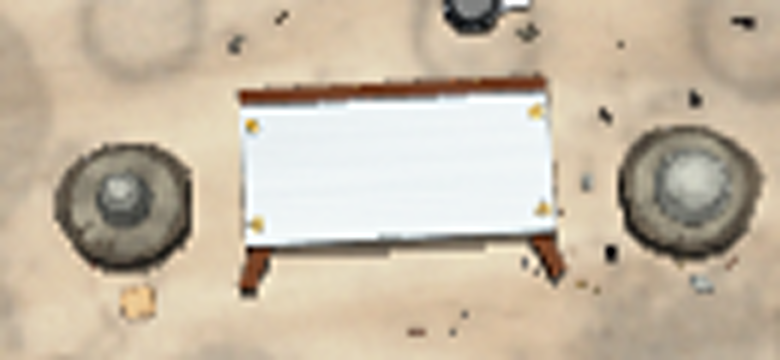

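View pics/c2.png

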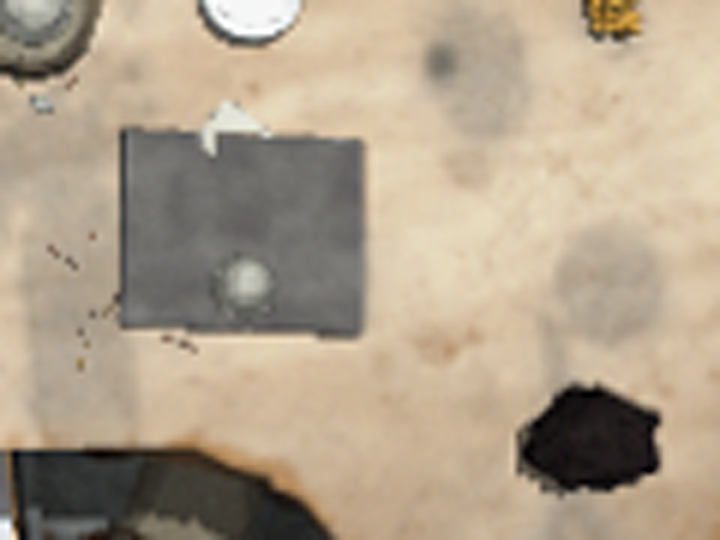

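```bash
python3 - <<'E'
from h import *
np.set_printoptions(precision=4,suppress=True)
f=lambda pts,u0,v0,s=6:(np.array(pts,float)+.5)/s-.5+[u0,v0]
roof=ray_to_z("top",f([(244,102),(546,92),(555,236),(247,247)],180,140),.0225);print("roof",roof)
sl=ray_to_z("top",f([(122,128),(364,139),(361,334),(121,326)],290,170),.009);print("slate",sl)
print("cam",ray_to_z("top",[[254,198]],.0))
for nm,q,z in [("a",f([(57,205),(191,195),(125,143),(125,270)],180,140),.015),("b",f([(620,190),(762,190),(690,127),(690,258)],180,140),.015),
 ("dark",f([(520,440),(660,440),(590,384),(590,490)],290,170),.02),("cheeks",f([(247,296),(560,284),(240,98),(547,82)],180,140),.022)]:
    r=ray_to_z("top",q,z);print(nm,r)
r=ray_to_z("top",f([(247,283)],290,170),.033);print("knob top",r)
q=np.array([(285,397),(324,397),(305,379),(305,415)])*.64
print("pumice",ray_to_z("top",q,.025))
print("lid",ray_to_z("top",[(518*.64,263*.64)],.016))
d=np.load("top0.npz")["d"]
# depth cloud over slate
m=viewer.camera_model("top");R=cv2.Rodrigues(m["rvec"])[0];print("campos",-R.T@m["tvec"])
E
```

```text
roof [[ 0.7234  0.0618  0.0225]
 [ 0.7284 -0.1057  0.0225]
 [ 0.6461 -0.1092  0.0225]
 [ 0.6408  0.0597  0.0225]]
slate [[ 0.6078 -0.2349  0.009 ]
 [ 0.6008 -0.3698  0.009 ]
 [ 0.4919 -0.3624  0.009 ]
 [ 0.4975 -0.2306  0.009 ]]
cam [[ 0.5869 -0.0494  0.    ]]
a [[0.6671 0.1651 0.015 ]
 [0.6724 0.0912 0.015 ]
 [0.7024 0.1281 0.015 ]
 [0.6301 0.127  0.015 ]]
b [[ 0.674  -0.1462  0.015 ]
 [ 0.6736 -0.2252  0.015 ]
 [ 0.7101 -0.1862  0.015 ]
 [ 0.635  -0.184   0.015 ]]
dark [[ 0.4318 -0.444   0.02  ]
 [ 0.4307 -0.5215  0.02  ]
 [ 0.4617 -0.4847  0.02  ]
 [ 0.4043 -0.4809  0.02  ]]
cheeks [[ 0.6135  0.0596  0.022 ]
 [ 0.6192 -0.1114  0.022 ]
 [ 0.7259  0.064   0.022 ]
 [ 0.7343 -0.1064  0.022 ]]
knob top [[ 0.5169 -0.296   0.033 ]]
pumice [[0.4017 0.1804 0.025 ]
 [0.4012 0.1011 0.025 ]
 [0.4381 0.1402 0.025 ]
 [0.3651 0.1392 0.025 ]]
lid [[ 0.6832 -0.3093  0.016 ]]
campos [ 0.3002 -0.0201  1.433 ]
```

```bash
cat >> h.py <<'E'
def p2w(n,d,u,v):
    m=viewer.camera_model(n);K=m["camera_matrix"]
    R=cv2.Rodrigues(m["rvec"])[0];t=m["tvec"]
    x=(np.array([u,v],float)-K[:2,2])/K[0,0];y=x
    for _ in range(20): y=x/(1+m["k1"]*(y**2).sum())
    z=d[int(round(v)),int(round(u))]
    return R.T@(np.array([*(y*z),z])-t)
def goal(pos,yz):  # TCP target with tool z at azimuth yz, tool down
    s=ctrl.state();R=s["tcp_rot"];dp=R.T@(np.array(pos)-s["position"])
    z=np.array([np.cos(yz),np.sin(yz),0]);x=np.array([0,0,-1.]);Rt=np.c_[x,np.cross(z,x),z]
    return dp,cv2.Rodrigues(R.T@Rt)[0].ravel()
E
python3 - <<'E'
from h import *
np.set_printoptions(precision=4,suppress=True)
d=np.load("top0.npz")["d"]
for u,v in [(565,150),(592,110),(540,165),(512,300),(508,308),(516,338),(490,340)]: print((u,v),p2w("top",d,u*.64,v*.64))
print(goal([.55,-.41,.20],.031))
E
```

```text
(565, 150) [ 0.784  -0.3267  0.3682]
(592, 110) [ 0.797  -0.3392  0.4855]
(540, 165) [ 0.7833 -0.2978  0.3064]
(512, 300) [ 0.6036 -0.2939  0.0102]
(508, 308) [ 0.5864 -0.2847  0.0097]
(516, 338) [ 0.5185 -0.2946  0.0319]
(490, 340) [ 0.5188 -0.2445  0.0058]
(array([0.1019, 0.3242, 0.0052]), array([-1.164 , -0.0014, -0.0012]))
```

Call:
apply_moves --dp '[[0.01,0.03,0],[0.02,0.065,0],[0.03,0.1,0],[0.04,0.14,0.001],[0.055,0.18,0.002],[0.07,0.22,0.003],[0.08,0.26,0.004],[0.09,0.3,0.005],[0.1,0.322,0.005],[0.102,0.324,0.005]]' --delta_rot '[[-0.12,0,0],[-0.25,0,0],[-0.38,0,0],[-0.51,0,0],[-0.64,0,0],[-0.77,0,0],[-0.9,0,0],[-1.03,0,0],[-1.16,0,0],[-1.164,-0.001,-0.001]]' --hand '[0.2,0.2,0.2,0.2,0.2,0.2,0.2,0.2,0.2,0.2]'

```text
clock: 1.1
position: [0.5517, -0.4083, 0.1986]
tcp_rot: [[-0.001, -0.036, 0.999], [0.001, 0.999, 0.036], [-1.0, 0.001, -0.001]]
ft_force: [-0.2, -0.3, 0.4]
opening: 0.795
```

```bash
python3 - <<'E'
from h import *
np.set_printoptions(precision=4,suppress=True)
s=ctrl.state();print(s["clock"],s["position"],s["tcp_rot"],s["opening"],s["ft_force"])
p,d=viewer.grab_frame("wrist");np.savez("w1.npz",p=p,d=d,pos=s["position"],R=s["tcp_rot"])
crop(p,0,0,512,384,1.5,"pics/w1.png")
p,d=viewer.grab_frame("top");np.savez("top1.npz",p=p,d=d)
crop(p,220,120,250,188,3,"pics/top1.png")
E
```

```text
1.1 [ 0.5517 -0.4083  0.1986] [[-0.0009 -0.0361  0.9993]
 [ 0.0009  0.9993  0.0361]
 [-1.      0.0009 -0.0009]] 0.7951377634624333 [-0.181  -0.2707  0.4493]
```

View pics/w1.png

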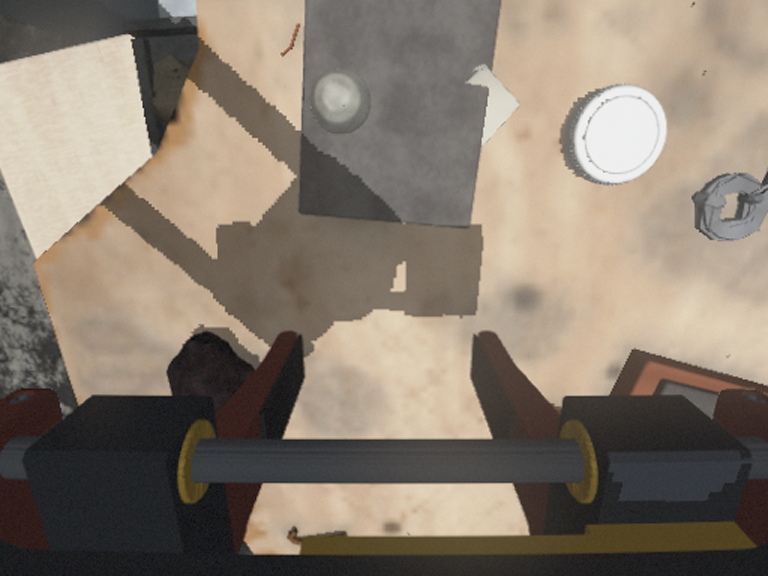

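View pics/top1.png

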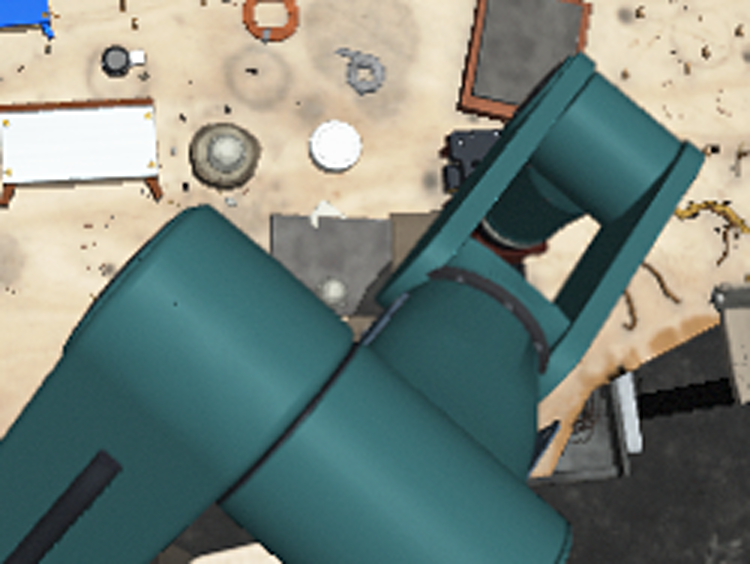

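```bash
cat >> h.py <<'E'
def wray(pos,R,uv,z):
    m=viewer.camera_model("wrist");K=m["camera_matrix"];M=m["mount"]
    uv=np.atleast_2d(np.float64(uv));x=(uv-K[:2,2])/K[0,0];y=x.copy()
    for _ in range(20): y=x/(1+m["k1"]*(y**2).sum(1,keepdims=True))
    d=np.c_[y,np.ones(len(y))]@M[:3,:3].T@R.T; c=R@M[:3,3]+pos
    return c+d*((np.broadcast_to(z,len(d))-c[2])/d[:,2])[:,None]
E
python3 - <<'E'
from h import *
np.set_printoptions(precision=4,suppress=True)
w=np.load("w1.npz")
a=(np.array([(300,212),(471,226),(303,0),(498,0),(340,100)],float)+.5)/1.5-.5
print(wray(w["pos"],w["R"],a,[.009,.009,.009,.009,.033]))
crop(w["p"],190,20,170,140,4.5,"pics/w1c.png")
print(goal([.545,-.395,.0835],.031))
E
```

```text
[[ 0.4944 -0.3638  0.009 ]
 [ 0.6035 -0.3687  0.009 ]
 [ 0.4981 -0.2451  0.009 ]
 [ 0.6073 -0.241   0.009 ]
 [ 0.5219 -0.2996  0.033 ]]
(array([ 0.1161,  0.0151, -0.004 ]), array([-0.0012, -0.0016,  0.0001]))
```

View pics/w1c.png

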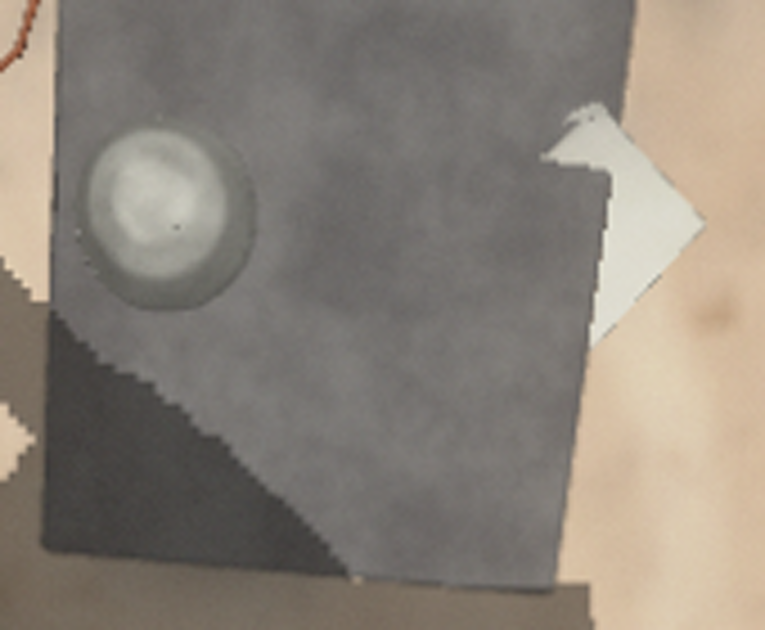

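Call:
apply_moves --dp '[[0.02,0.001,0],[0.045,0.003,-0.001],[0.07,0.005,-0.002],[0.095,0.007,-0.003],[0.108,0.008,-0.004],[0.114,0.009,-0.004],[0.1155,0.01,-0.004],[0.1155,0.01,-0.004]]' --delta_rot '[[0,0,0],[0,0,0],[0,0,0],[0,0,0],[0,0,0],[0,0,0],[0,0,0],[0,0,0]]' --hand '[0.2,0.2,0.2,0.2,0.2,0.2,0.2,0.2]'

```text
clock: 2.0
position: [0.5459, -0.4014, 0.0861]
tcp_rot: [[0.001, -0.03, 1.0], [-0.002, 1.0, 0.03], [-1.0, -0.002, 0.001]]
ft_force: [0.6, 0.1, 0.5]
opening: 0.802
```

```bash
python3 - <<'E'
from h import *
np.set_printoptions(precision=4,suppress=True)
s=ctrl.state();print(s["clock"],s["position"],s["tcp_rot"],s["opening"],s["ft_force"])
p,d=viewer.grab_frame("wrist");np.savez("w2.npz",p=p,d=d,pos=s["position"],R=s["tcp_rot"])
crop(p,0,0,512,384,1.5,"pics/w2.png")
E
```

```text
2.0 [ 0.5459 -0.4014  0.0861] [[ 0.0013 -0.0303  0.9995]
 [-0.0021  0.9995  0.0303]
 [-1.     -0.0022  0.0012]] 0.8019684564173083 [0.5606 0.0953 0.4571]
```

View pics/w2.png

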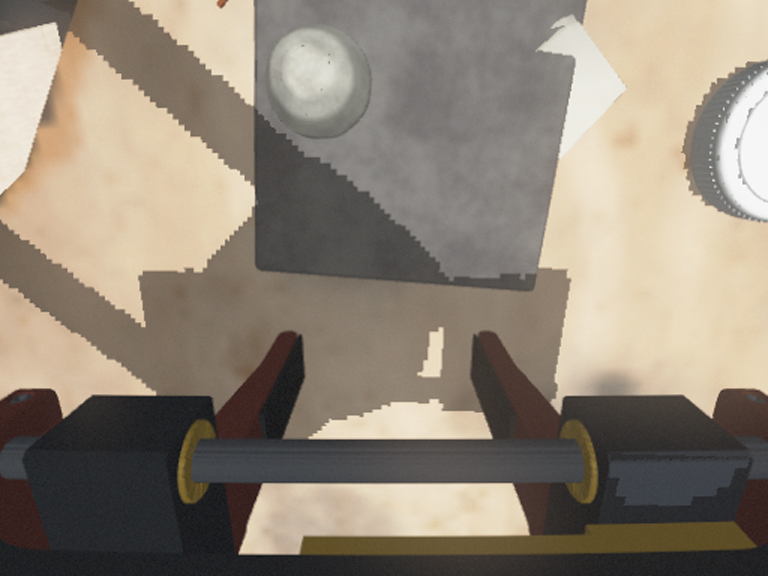

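Call:
apply_moves --dp '[[0.002,0.003,0.002],[0.002,0.007,0.003],[0.002,0.012,0.003],[0.002,0.016,0.003],[0.002,0.02,0.003],[0.002,0.023,0.003],[0.002,0.026,0.003],[0.002,0.029,0.003],[0.002,0.032,0.003],[0.002,0.036,0.003]]' --delta_rot '[[0,0,0],[0,0,0],[0,0,0],[0,0,0],[0,0,0],[0,0,0],[0,0,0],[0,0,0],[0,0,0],[0,0,0]]' --hand '[0.2,0.2,0.2,0.2,0.2,0.2,0.2,0.2,0.2,0.2]'

```text
clock: 3.05
position: [0.5477, -0.3648, 0.0832]
tcp_rot: [[0.001, -0.031, 1.0], [-0.002, 1.0, 0.031], [-1.0, -0.002, 0.001]]
ft_force: [0.5, -2.6, -0.2]
opening: 0.795
```

```bash
cat > look.py <<'E'
from h import *
import sys
np.set_printoptions(precision=4,suppress=True)
k=sys.argv[1]
s=ctrl.state();print(s["clock"],s["position"],"yaw",np.arctan2(s["tcp_rot"][1,2],s["tcp_rot"][0,2]),s["ft_force"])
p,d=viewer.grab_frame("wrist");np.savez(f"w{k}.npz",p=p,d=d,pos=s["position"],R=s["tcp_rot"])
crop(p,0,0,512,384,1.5,f"pics/w{k}.png")
E
python3 look.py 3
```

```text
3.05 [ 0.5477 -0.3648  0.0832] yaw 0.030809982629325758 [ 0.5029 -2.6394 -0.1949]
```

View pics/w3.png

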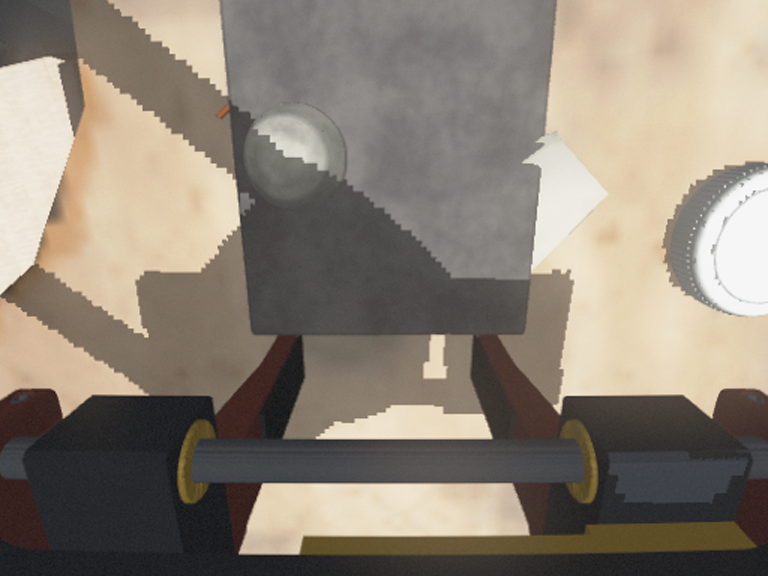

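Call:
apply_moves --dp '[[0,0.003,0],[0,0.007,0],[0,0.012,0],[0,0.018,0],[0,0.024,0],[0,0.03,0],[0,0.036,0],[0,0.042,0],[0,0.048,0],[0,0.054,0]]' --delta_rot '[[0,0,0],[0,0,0],[0,0,0],[0,0,0],[0,0,0],[0,0,0],[0,0,0],[0,0,0],[0,0,0],[0,0,0]]' --hand '[0.2,0.2,0.2,0.2,0.2,0.2,0.2,0.2,0.2,0.2]'

```text
clock: 4.1
position: [0.5459, -0.3103, 0.0831]
tcp_rot: [[0.0, -0.031, 1.0], [-0.001, 1.0, 0.031], [-1.0, -0.001, 0.0]]
ft_force: [0.7, -3.0, 1.8]
opening: 0.8
```

Call:
apply_moves --dp '[[0,0.006,0],[0,0.012,0],[0,0.018,0],[0,0.024,0],[0,0.03,0],[0,0.036,0],[0,0.042,0],[0,0.048,0],[0,0.053,0],[0,0.056,0]]' --delta_rot '[[0,0,0],[0,0,0],[0,0,0],[0,0,0],[0,0,0],[0,0,0],[0,0,0],[0,0,0],[0,0,0],[0,0,0]]' --hand '[0.2,0.2,0.2,0.2,0.2,0.2,0.2,0.2,0.2,0.2]'

```text
clock: 5.1
position: [0.544, -0.2541, 0.0829]
tcp_rot: [[-0.0, -0.031, 1.0], [-0.001, 1.0, 0.031], [-1.0, -0.001, -0.0]]
ft_force: [-0.3, -3.2, 1.9]
opening: 0.801
```

```bash
python3 look.py 4
```

```text
5.1 [ 0.544  -0.2541  0.0829] yaw 0.03128059460753398 [-0.262  -3.2239  1.9372]
```

View pics/w4.png

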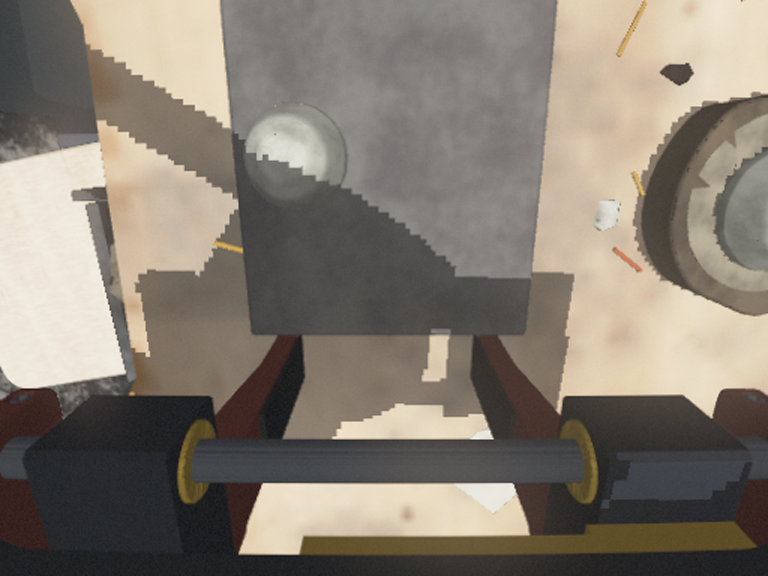

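Call:
apply_moves --dp '[[0,0.003,0],[0,0.007,0],[0,0.012,0],[0,0.018,0],[0,0.024,0],[0,0.03,0],[0,0.036,0],[0,0.042,0],[0,0.048,0],[0,0.054,0]]' --delta_rot '[[0,0,0],[0,0,0],[0,0,0],[0,0,0],[0,0,0],[0,0,0],[0,0,0],[0,0,0],[0,0,0],[0,0,0]]' --hand '[0.2,0.2,0.2,0.2,0.2,0.2,0.2,0.2,0.2,0.2]'

```text
clock: 6.15
position: [0.5423, -0.2002, 0.0828]
tcp_rot: [[0.0, -0.031, 1.0], [-0.001, 1.0, 0.031], [-1.0, -0.001, 0.0]]
ft_force: [-0.6, -1.6, -0.9]
opening: 0.797
```

Call:
apply_moves --dp '[[0,0.006,0],[0,0.012,0],[0,0.018,0],[0,0.024,0],[0,0.03,0],[0,0.036,0],[0,0.042,0],[0,0.048,0],[0,0.053,0],[0,0.056,0]]' --delta_rot '[[0,0,0],[0,0,0],[0,0,0],[0,0,0],[0,0,0],[0,0,0],[0,0,0],[0,0,0],[0,0,0],[0,0,0]]' --hand '[0.2,0.2,0.2,0.2,0.2,0.2,0.2,0.2,0.2,0.2]'

```text
clock: 7.15
position: [0.5406, -0.1443, 0.0828]
tcp_rot: [[0.0, -0.031, 1.0], [-0.001, 1.0, 0.031], [-1.0, -0.001, 0.0]]
ft_force: [-0.2, -1.3, -0.9]
opening: 0.799
```

```bash
python3 look.py 5
```

```text
7.15 [ 0.5406 -0.1443  0.0828] yaw 0.03130135548874648 [-0.2286 -1.2797 -0.8571]
```

View pics/w5.png

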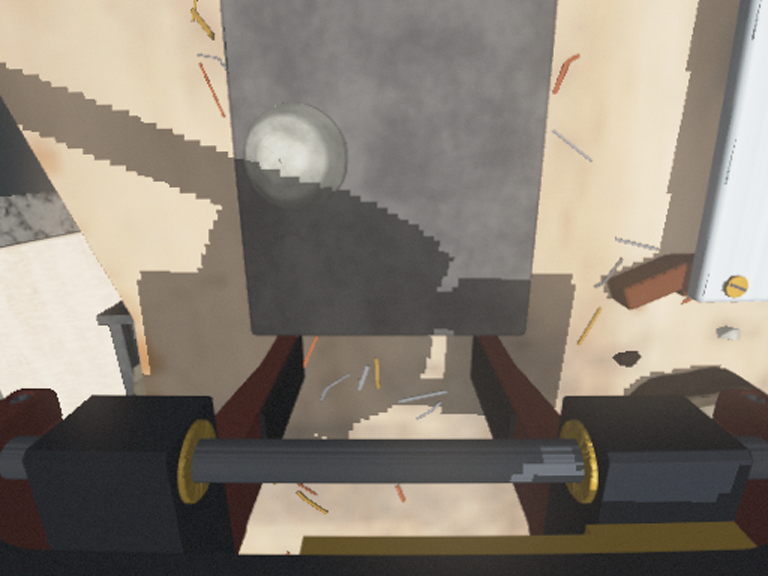

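```bash
python3 - <<'E'
from h import *
np.set_printoptions(precision=4,suppress=True)
w=np.load("w5.npz")
a=(np.array([(698,299),(740,25),(254,332),(524,332),(220,0),(556,0),(625,305)],float)+.5)/1.5-.5
print(wray(w["pos"],w["R"],a,[.0225,.0225,.009,.009,.009,.009,.02]))
crop(w["p"],400,130,112,100,6,"pics/w5c.png")
E
```

```text
[[ 0.6507 -0.1087  0.0225]
 [ 0.6433 -0.0213  0.0225]
 [ 0.4871 -0.1323  0.009 ]
 [ 0.5942 -0.1289  0.009 ]
 [ 0.4824 -0.0169  0.009 ]
 [ 0.5906 -0.0134  0.009 ]
 [ 0.6259 -0.1126  0.02  ]]
```

View pics/w5c.png

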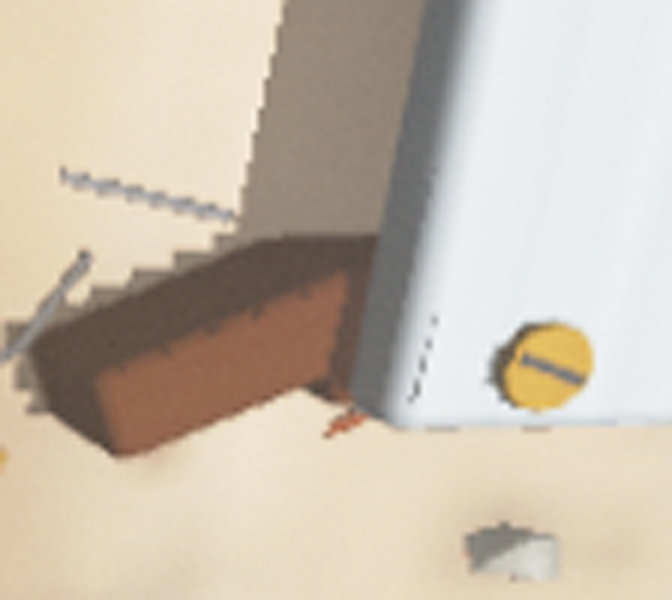

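Call:
apply_moves --dp '[[0,0.003,0],[0,0.007,0],[0,0.011,0],[0,0.015,0],[0,0.019,0],[0,0.023,0],[0,0.027,0],[0,0.031,0],[0,0.034,0],[0,0.034,0]]' --delta_rot '[[0,0,0],[0,0,0],[0,0,0],[0,0,0],[0,0,0],[0,0,0],[0,0,0],[0,0,0],[0,0,0],[0,0,0]]' --hand '[0.2,0.2,0.2,0.2,0.2,0.2,0.2,0.2,0.2,0.2]'

```text
clock: 8.2
position: [0.5395, -0.1102, 0.0827]
tcp_rot: [[0.0, -0.031, 1.0], [-0.001, 1.0, 0.031], [-1.0, -0.001, -0.0]]
ft_force: [0.3, -0.6, 0.4]
opening: 0.803
```

```bash
python3 look.py 6; python3 - <<'E'
from h import *
p,d=viewer.grab_frame("top");np.savez("top6.npz",p=p,d=d)
crop(p,150,120,250,188,3,"pics/top6.png")
p,d=viewer.grab_frame("side");np.savez("side6.npz",p=p,d=d)
crop(p,150,140,190,140,4,"pics/side6.png")
E
```

```text
8.2 [ 0.5395 -0.1102  0.0827] yaw 0.031247238562985818 [ 0.3099 -0.6448  0.4407]
```

View pics/w6.png

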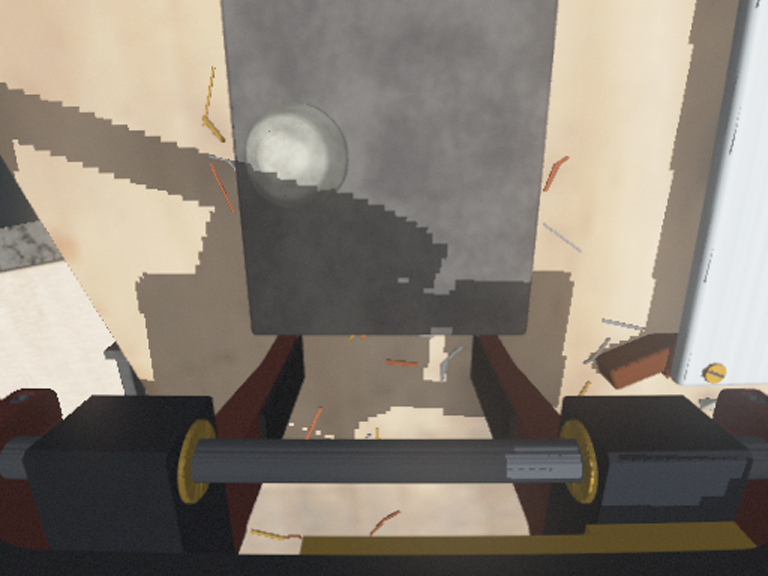

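View pics/top6.png

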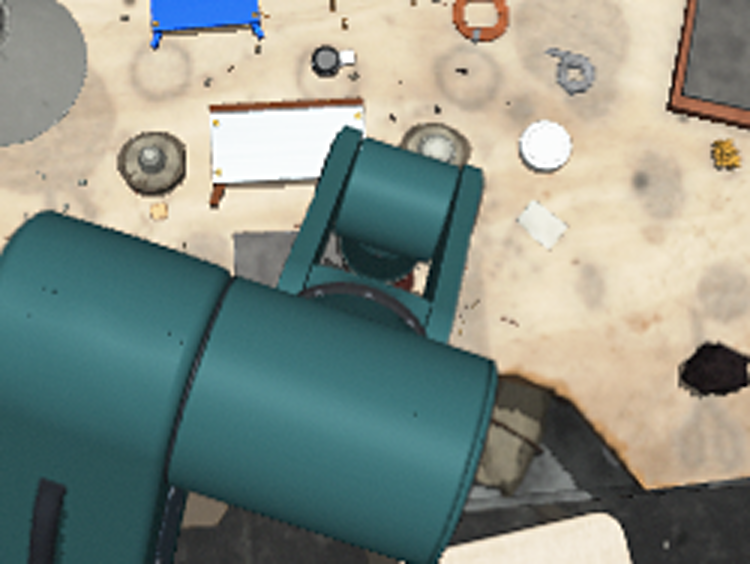

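View pics/side6.png

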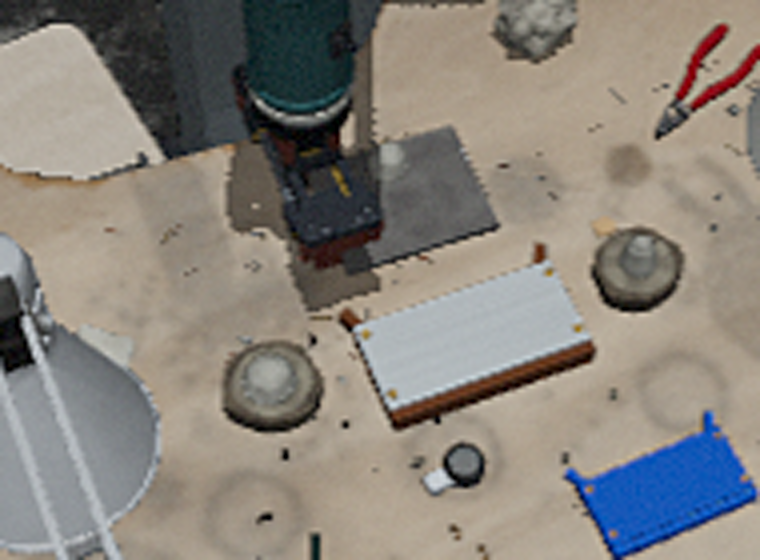

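```bash
python3 - <<'E'
from h import *
np.set_printoptions(precision=4,suppress=True)
f=lambda pts,u0,v0,s:(np.array(pts,float)+.5)/s-.5+[u0,v0]
th=.031;o=np.array([.6435,-.0248]);D=np.array([[np.cos(th),np.sin(th)],[-np.sin(th),np.cos(th)]])
r=ray_to_z("side",f([(357,321),(543,264),(594,345),(392,410),(497,226),(453,127),(348,270)],150,140,4),[.0225]*4+[.009]*3);print(r)
m=(r[0]+r[1])/2; print("mouth",m, "yaw",np.arctan2(-(r[1]-r[0])[0],(r[1]-r[0])[1]))
print("slate corners rel. to side-view mouth",(r[4:,:2]-m[:2])@D.T)
t=ray_to_z("top",f([(234,233),(213,184),(213,107),(362,98)],150,120,3),[.009,.0225,.0225,.0225]);print(t)
print("top",(t[:1,:2]-o)@D.T)
w=np.load("w6.npz")
a=(np.array([(254,332),(524,332),(220,0),(556,0),(677,383)],float)+.5)/1.5-.5
x=wray(w["pos"],w["R"],a,[.009,.009,.009,.009,.0225]);print((x[:,:2]-o)@D.T)
E
```

```text
[[ 0.6476 -0.1069  0.0225]
 [ 0.6458  0.0516  0.0225]
 [ 0.7286  0.0621  0.0225]
 [ 0.7311 -0.1062  0.0225]
 [ 0.5914  0.0331  0.009 ]
 [ 0.4842  0.0331  0.009 ]
 [ 0.5922 -0.0967  0.009 ]]
mouth [ 0.6467 -0.0276  0.0225] yaw 0.011326233442264405
slate corners rel. to side-view mouth [[-0.0534  0.0624]
 [-0.1605  0.0658]
 [-0.0566 -0.0673]]
[[ 0.5878  0.0374  0.009 ]
 [ 0.64    0.0599  0.0225]
 [ 0.7277  0.0604  0.0225]
 [ 0.7374 -0.105   0.0225]]
top [[-0.0537  0.0639]]
[[-0.1597 -0.0684]
 [-0.0526 -0.0683]
 [-0.1609  0.047 ]
 [-0.0526  0.0472]
 [ 0.0037 -0.0837]]
```

Call:
apply_moves --dp '[[0,0.001,0],[0,0.002,0],[0,0.0025,0],[0,0.0025,0],[0,0,0],[0,-0.006,0],[0,-0.015,0],[-0.02,-0.022,0],[-0.05,-0.022,0],[-0.09,-0.022,0]]' --delta_rot '[[0,0,0],[0,0,0],[0,0,0],[0,0,0],[0,0,0],[0,0,0],[0,0,0],[0,0,0],[0,0,0],[0,0,0]]' --hand '[0.2,0.2,0.2,0.2,0.2,0.2,0.2,0.2,0.2,0.2]'

```text
clock: 9.35
position: [0.5392, -0.1334, 0.1724]
tcp_rot: [[-0.003, -0.03, 1.0], [0.0, 1.0, 0.03], [-1.0, 0.0, -0.003]]
ft_force: [0.5, 0.4, 0.4]
opening: 0.801
```

```bash
python3 look.py 7; python3 -c "
from h import *
print(goal([.44,-.0308,.17],-np.pi/2+.031))"
```

```text
9.35 [ 0.5392 -0.1334  0.1724] yaw 0.030055667654494637 [0.5017 0.4184 0.358 ]
(array([ 0.00818226,  0.10675914, -0.09957483]), array([ 1.570162  ,  0.00840388, -0.00224414]))
```

View pics/w7.png

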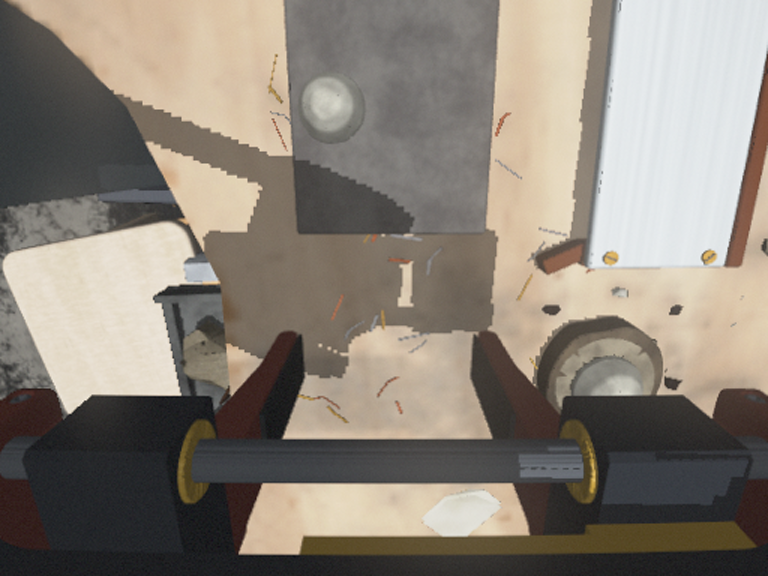

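Call:
apply_moves --dp '[[0,0.005,-0.008],[0,0.015,-0.018],[0,0.027,-0.03],[0,0.04,-0.042],[0,0.053,-0.054],[0,0.066,-0.066],[0,0.08,-0.078],[0,0.092,-0.09],[0,0.102,-0.097],[0,0.107,-0.0996]]' --delta_rot '[[0.13,0,0],[0.27,0,0],[0.41,0,0],[0.55,0,0],[0.69,0,0],[0.83,0,0],[0.97,0,0],[1.11,0,0],[1.25,0,0],[1.39,0,0]]' --hand '[0.05,0.05,0.05,0.05,0.05,0.05,0.05,0.05,0.05,0.05]'

```text
clock: 10.4
position: [0.4364, -0.0286, 0.1726]
tcp_rot: [[-0.0, 0.979, 0.205], [-0.001, 0.205, -0.979], [-1.0, -0.001, 0.001]]
ft_force: [0.0, -0.3, -0.9]
opening: 0.946
```

```bash
python3 -c "
from h import *
print(goal([.445,-.0310,.17],-np.pi/2+.031))"
```

```text
(array([0.00260625, 0.00789779, 0.00405467]), array([0.17506944, 0.0009339 , 0.00047575]))
```

Call:
apply_moves --dp '[[0.0,0.004,0.002],[0.0,0.008,0.004],[0.0,0.008,0.004],[0.0,0.008,0.004]]' --delta_rot '[[0.1,0,0],[0.175,0.001,0],[0.175,0.001,0],[0.175,0.001,0]]' --hand '[0.05,0.05,0.05,0.05]'

```text
clock: 10.8
position: [0.4461, -0.0315, 0.1726]
tcp_rot: [[0.0, 0.999, 0.038], [-0.0, 0.038, -0.999], [-1.0, 0.0, 0.0]]
ft_force: [-0.0, 0.1, 0.6]
opening: 0.951
```

```bash
python3 look.py 8;  python3 - <<'E'
from h import *
p,d=viewer.grab_frame("side");np.savez("side8.npz",p=p,d=d)
crop(p,200,140,140,105,5.7,"pics/side8.png")
E
```

```text
10.8 [ 0.4461 -0.0315  0.1726] yaw -1.5323633548981248 [-0.034   0.0978  0.5882]
```

View pics/w8.png

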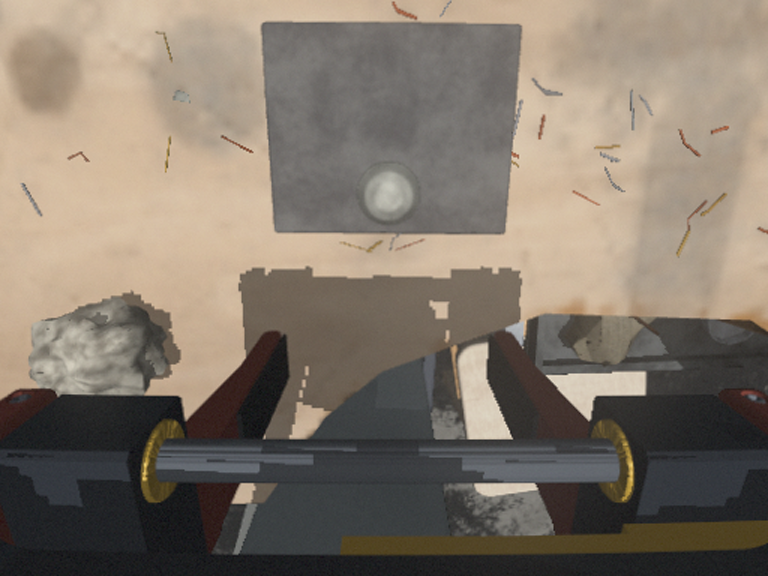

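View pics/side8.png

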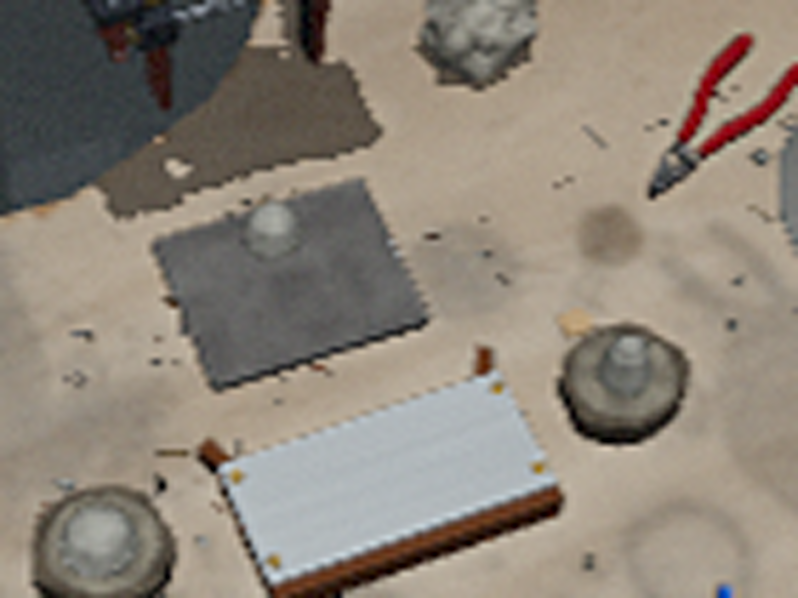

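```bash
cat > rel.py <<'E'
from h import *
np.set_printoptions(precision=4,suppress=True)
f=lambda pts,u0,v0,s:(np.array(pts,float)+.5)/s-.5+[u0,v0]
th=.031;o=np.array([.6435,-.0248]);D=np.array([[np.cos(th),np.sin(th)],[-np.sin(th),np.cos(th)]])
E
python3 - <<'E'
from rel import *
r=ray_to_z("side",f([(222,467),(498,372),(558,488),(272,583),(214,384),(428,318),(362,179),(154,242)],200,140,5.7),[.0225]*4+[.009]*4)
print(r)
c=r[:4,:2].mean(0);s=r[4:,:2].mean(0);print("roof c",c,"slate c",s)
print("edges yaw",[np.arctan2(-(r[b]-r[a])[0],(r[b]-r[a])[1]) for a,b in [(0,1),(3,2),(4,5),(7,6)]])
print("rel in dock from roof c",D@(s-c), "abs", D@(s-o))
w=np.load("w8.npz")
x=wray(w["pos"],w["R"],f([(262,23),(521,26),(505,233),(275,231),(387,190)],0,0,1.5),[.009]*4+[.033]);print(x)
s=x[:4,:2].mean(0);print("wrist slate",s,D@(s-o),"yaw",[np.arctan2(-(x[a]-x[b])[0],(x[a]-x[b])[1]) for a,b in [(0,1),(3,2)]])
E
```

```text
[[ 0.6529 -0.1098  0.0225]
 [ 0.6447  0.0576  0.0225]
 [ 0.7257  0.0612  0.0225]
 [ 0.73   -0.1068  0.0225]
 [ 0.5921 -0.0949  0.009 ]
 [ 0.5895  0.0367  0.009 ]
 [ 0.4829  0.0344  0.009 ]
 [ 0.4867 -0.0978  0.009 ]]
roof c [ 0.6883 -0.0245] slate c [ 0.5378 -0.0304]
edges yaw [np.float64(0.049079922310622325), np.float64(0.025418503660768726), np.float64(0.020012860836725377), np.float64(0.028738809880101263)]
rel in dock from roof c [-0.1506 -0.0013] abs [-0.1058 -0.0023]
[[ 0.589   0.039   0.009 ]
 [ 0.5929 -0.094   0.009 ]
 [ 0.4854 -0.0979  0.009 ]
 [ 0.4813  0.0357  0.009 ]
 [ 0.509  -0.0284  0.033 ]]
wrist slate [ 0.5372 -0.0293] [-0.1064 -0.0012] yaw [np.float64(0.029023535485495744), np.float64(0.030609221653936702)]
```

Call:
apply_moves --dp '[[0.015,0,0],[0.035,0,0],[0.055,0,0],[0.072,0,0],[0.083,0,0],[0.0885,0,0],[0.0885,0,0],[0.0885,0,0]]' --delta_rot '[[0.004,0,0],[0.0075,0,0],[0.0075,0,0],[0.0075,0,0],[0.0075,0,0],[0.0075,0,0],[0.0075,0,0],[0.0075,0,0]]' --hand '[0.05,0.05,0.05,0.05,0.05,0.05,0.05,0.05]'

```text
clock: 11.7
position: [0.4464, -0.0312, 0.0845]
tcp_rot: [[0.001, 1.0, 0.029], [-0.0, 0.029, -1.0], [-1.0, 0.001, 0.0]]
ft_force: [-0.1, -0.4, -0.9]
opening: 0.949
```

```bash
python3 look.py 9
```

```text
11.7 [ 0.4464 -0.0312  0.0845] yaw -1.5412953845313557 [-0.0522 -0.3597 -0.8713]
```

View pics/w9.png

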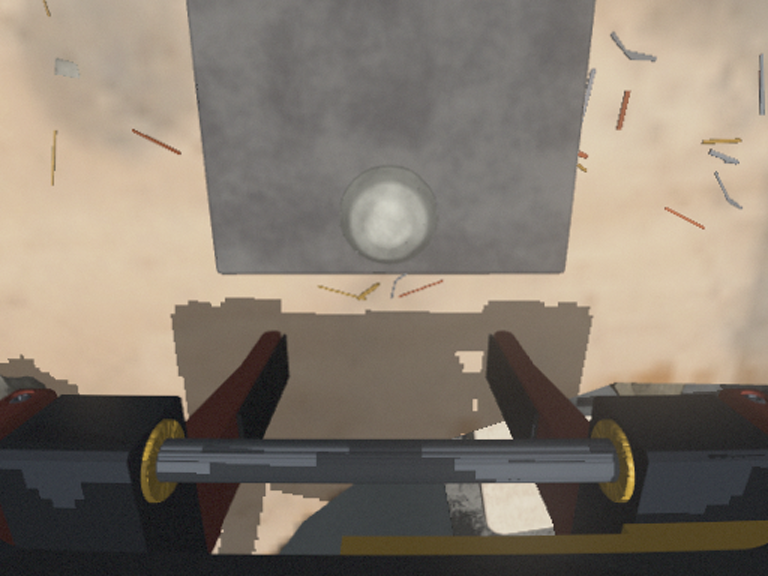

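Call:
apply_moves --dp '[[0.001,0.005,0],[0.001,0.011,0],[0.001,0.016,0],[0.001,0.02,0],[0.001,0.023,0],[0.001,0.026,0],[0.001,0.03,0],[0.001,0.035,0],[0.001,0.04,0],[0.001,0.044,0]]' --delta_rot '[[0,0,0],[0,0,0],[0,0,0],[0,0,0],[0,0,0],[0,0,0],[0,0,0],[0,0,0],[0,0,0],[0,0,0]]' --hand '[0.05,0.05,0.05,0.05,0.05,0.05,0.05,0.05,0.05,0.05]'

```text
clock: 12.75
position: [0.4908, -0.0299, 0.0831]
tcp_rot: [[0.001, 1.0, 0.029], [-0.0, 0.029, -1.0], [-1.0, 0.001, 0.0]]
ft_force: [0.1, -0.0, -0.9]
opening: 0.951
```

```bash
python3 look.py 10;  python3 - <<'E'
from h import *
p,d=viewer.grab_frame("side");np.savez("side10.npz",p=p,d=d)
crop(p,200,140,140,105,5.7,"pics/side10.png")
E
```

```text
12.75 [ 0.4908 -0.0299  0.0831] yaw -1.5415497660494475 [ 0.0641 -0.0398 -0.9304]
```

View pics/w10.png

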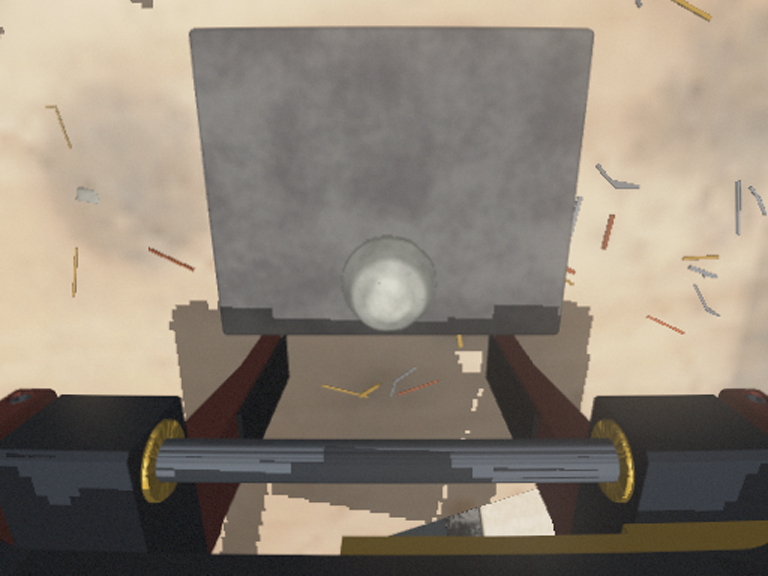

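View pics/side10.png

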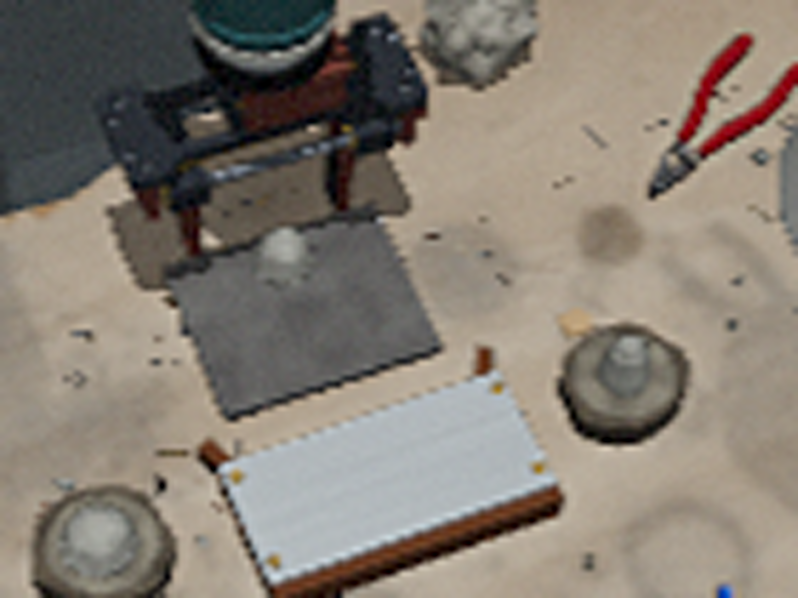

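Call:
apply_moves --dp '[[0,0.002,0],[0,0.005,0],[0,0.008,0],[0,0.011,0],[0,0.014,0],[0,0.017,0],[0,0.02,0],[0,0.023,0],[0,0.026,0],[0,0.029,0]]' --delta_rot '[[0,0,0],[0,0,0],[0,0,0],[0,0,0],[0,0,0],[0,0,0],[0,0,0],[0,0,0],[0,0,0],[0,0,0]]' --hand '[0.05,0.05,0.05,0.05,0.05,0.05,0.05,0.05,0.05,0.05]'

```text
clock: 13.85
position: [0.5194, -0.029, 0.0831]
tcp_rot: [[0.0, 1.0, 0.029], [-0.0, 0.029, -1.0], [-1.0, 0.0, 0.0]]
ft_force: [-1.4, 0.7, -1.9]
opening: 0.949
```

```bash
python3 look.py 11;  python3 - <<'E'
from h import *
p,d=viewer.grab_frame("side");np.savez("side11.npz",p=p,d=d)
crop(p,200,140,140,105,5.7,"pics/side11.png")
E
```

```text
13.85 [ 0.5194 -0.029   0.0831] yaw -1.54152288004872 [-1.3517  0.6557 -1.9283]
```

View pics/w11.png

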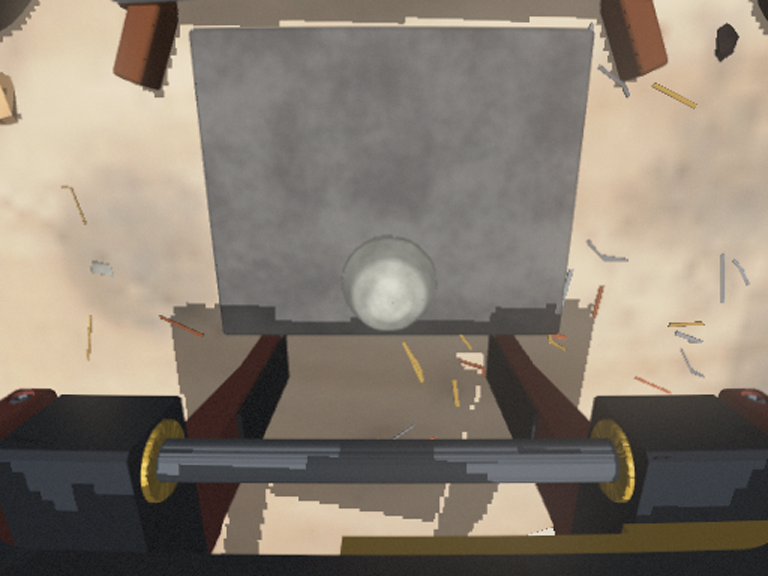

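View pics/side11.png

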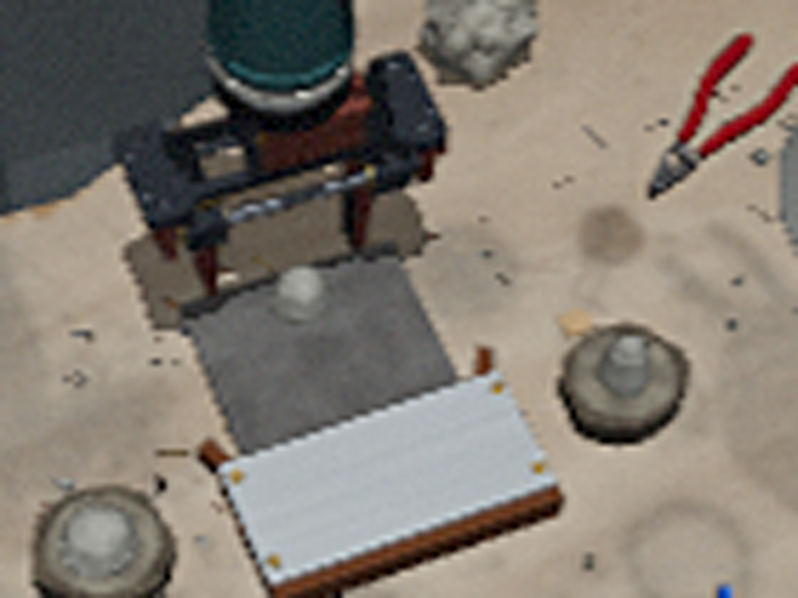

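Call:
apply_moves --dp '[[0,0.002,0],[0,0.004,0],[0,0.006,0],[0,0.008,0],[0,0.01,0],[0,0.012,0],[0,0.014,0],[0,0.016,0],[0,0.018,0],[0,0.02,0]]' --delta_rot '[[0,0,0],[0,0,0],[0,0,0],[0,0,0],[0,0,0],[0,0,0],[0,0,0],[0,0,0],[0,0,0],[0,0,0]]' --hand '[0.05,0.05,0.05,0.05,0.05,0.05,0.05,0.05,0.05,0.05]'

```text
clock: 14.95
position: [0.5392, -0.0284, 0.0832]
tcp_rot: [[0.0, 1.0, 0.029], [-0.0, 0.029, -1.0], [-1.0, 0.0, 0.0]]
ft_force: [-2.1, 0.5, 1.3]
opening: 0.951
```

Call:
apply_moves --dp '[[0,0.001,0],[0,0.002,0],[0,0.003,0],[0,0.004,0]]' --delta_rot '[[0,0,0],[0,0,0],[0,0,0],[0,0,0]]' --hand '[0.05,0.05,0.05,0.05]'

```text
clock: 15.35
position: [0.5431, -0.0283, 0.0831]
tcp_rot: [[0.0, 1.0, 0.029], [-0.0, 0.029, -1.0], [-1.0, 0.0, 0.0]]
ft_force: [-2.5, 0.8, 0.9]
opening: 0.948
```

```bash
python3 look.py 12
```

```text
15.35 [ 0.5431 -0.0283  0.0831] yaw -1.541456051547811 [-2.514   0.825   0.8649]
```

View pics/w12.png

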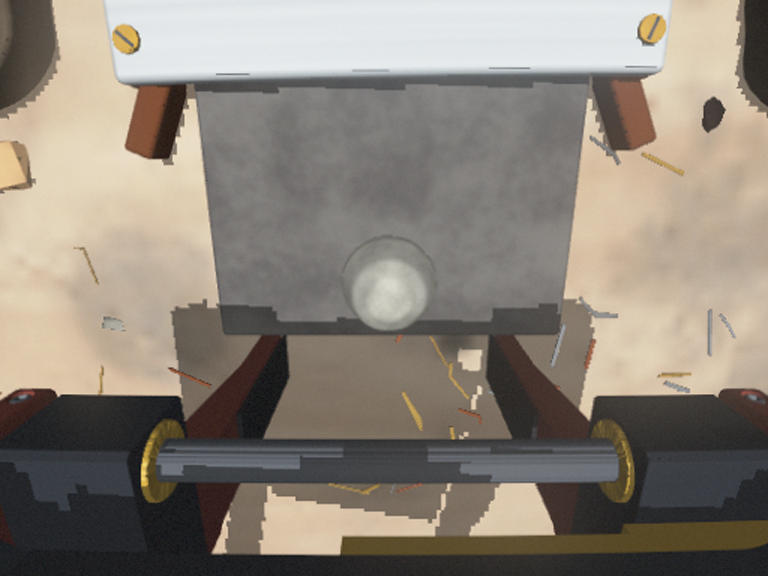

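Call:
apply_moves --dp '[[0,0.001,0],[0,0.002,0],[0,0.003,0],[0,0.004,0]]' --delta_rot '[[0,0,0],[0,0,0],[0,0,0],[0,0,0]]' --hand '[0.05,0.05,0.05,0.05]'

```text
clock: 15.8
position: [0.5472, -0.0282, 0.0831]
tcp_rot: [[0.0, 1.0, 0.029], [-0.0, 0.029, -1.0], [-1.0, 0.0, 0.0]]
ft_force: [-1.5, 0.4, 0.7]
opening: 0.949
```

Call:
apply_moves --dp '[[0,0.001,0],[0,0.002,0],[0,0.003,0],[0,0.004,0]]' --delta_rot '[[0,0,0],[0,0,0],[0,0,0],[0,0,0]]' --hand '[0.05,0.05,0.05,0.05]'

```text
clock: 16.2
position: [0.5512, -0.028, 0.0831]
tcp_rot: [[0.0, 1.0, 0.029], [-0.0, 0.029, -1.0], [-1.0, 0.0, 0.0]]
ft_force: [-1.0, 0.1, -0.0]
opening: 0.947
```

Call:
apply_moves --dp '[[0,0.001,0],[0,0.002,0],[0,0.003,0],[0,0.004,0]]' --delta_rot '[[0,0,0],[0,0,0],[0,0,0],[0,0,0]]' --hand '[0.05,0.05,0.05,0.05]'

```text
clock: 16.6
position: [0.5552, -0.0279, 0.0831]
tcp_rot: [[0.0, 1.0, 0.029], [-0.0, 0.029, -1.0], [-1.0, 0.0, 0.0]]
ft_force: [-1.3, 0.2, -0.6]
opening: 0.949
```

Call:
apply_moves --dp '[[0,0.001,0],[0,0.002,0],[0,0.003,0]]' --delta_rot '[[0,0,0],[0,0,0],[0,0,0]]' --hand '[0.05,0.05,0.05]'

```text
clock: 16.9
position: [0.5581, -0.0279, 0.0831]
tcp_rot: [[0.0, 1.0, 0.029], [-0.0, 0.029, -1.0], [-1.0, 0.0, 0.0]]
ft_force: [-2.5, 0.4, 1.2]
opening: 0.946
```

Call:
apply_moves --dp '[[0,0.001,0],[0,0.002,0],[0,0.003,0]]' --delta_rot '[[0,0,0],[0,0,0],[0,0,0]]' --hand '[0.05,0.05,0.05]'

```text
clock: 17.2
position: [0.5595, -0.0277, 0.083]
tcp_rot: [[-0.003, 1.0, 0.03], [-0.0, 0.03, -1.0], [-1.0, -0.003, 0.0]]
ft_force: [-7.0, -1.1, 5.4]
opening: 0.953
```

Call:
apply_moves --dp '[[0,0.001,0],[0,0.002,0],[0,0.003,0]]' --delta_rot '[[0,0,0],[0,0,0],[0,0,0]]' --hand '[0.05,0.05,0.05]'

```text
clock: 17.5
position: [0.5608, -0.0276, 0.0828]
tcp_rot: [[-0.007, 1.0, 0.03], [0.0, 0.03, -1.0], [-1.0, -0.007, -0.0]]
ft_force: [-11.0, -1.6, 6.9]
opening: 0.95
```

Call:
apply_moves --dp '[[0,0,0],[0,0,0]]' --delta_rot '[[0,0,0],[0,0,0]]' --hand '[0.05,0.05]'

```text
clock: 17.7
position: [0.5609, -0.0276, 0.0828]
tcp_rot: [[-0.006, 1.0, 0.03], [0.0, 0.03, -1.0], [-1.0, -0.006, -0.0]]
ft_force: [-10.1, -2.2, 7.1]
opening: 0.953
```

```bash
python3 look.py 13
```

```text
17.7 [ 0.5609 -0.0276  0.0828] yaw -1.5409780926795942 [-10.0947  -2.2018   7.0752]
```

View pics/w13.png

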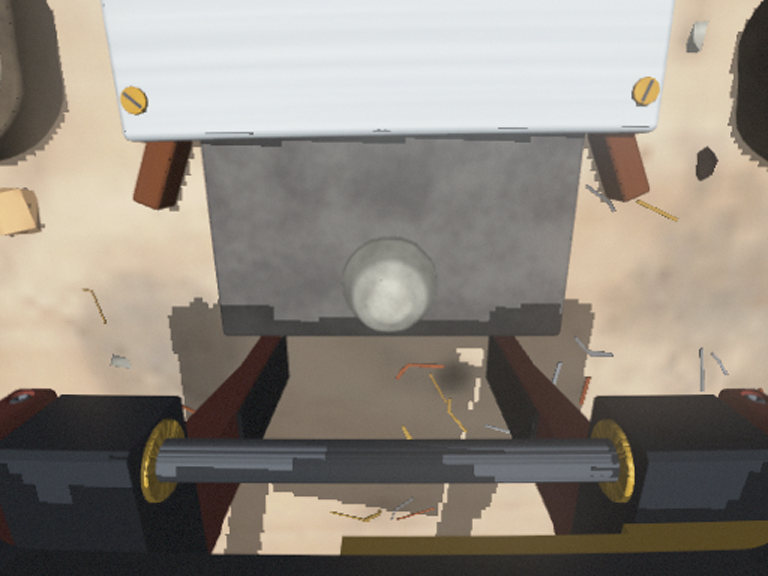

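Call:
apply_moves --dp '[[0,-0.001,0],[0,-0.002,0],[0,-0.003,0],[0,-0.005,0],[0,-0.008,0],[0,-0.014,0],[0,-0.022,0],[-0.015,-0.028,0],[-0.045,-0.03,0],[-0.08,-0.03,0]]' --delta_rot '[[0,0,0],[0,0,0],[0,0,0],[0,0,0],[0,0,0],[0,0,0],[0,0,0],[0,0,0],[0,0,0],[0,0,0]]' --hand '[0.05,0.05,0.05,0.05,0.05,0.05,0.05,0.05,0.05,0.05]'

```text
clock: 18.75
position: [0.5324, -0.0284, 0.1631]
tcp_rot: [[-0.002, 1.0, 0.029], [0.0, 0.029, -1.0], [-1.0, -0.002, -0.0]]
ft_force: [-0.3, 0.3, -0.7]
opening: 0.952
```

```bash
python3 look.py 14;  python3 - <<'E'
from h import *
p,d=viewer.grab_frame("side");np.savez("side14.npz",p=p,d=d)
crop(p,200,140,140,105,5.7,"pics/side14.png")
E
```

```text
18.75 [ 0.5324 -0.0284  0.1631] yaw -1.5417441012262774 [-0.3108  0.2779 -0.725 ]
```

View pics/w14.png

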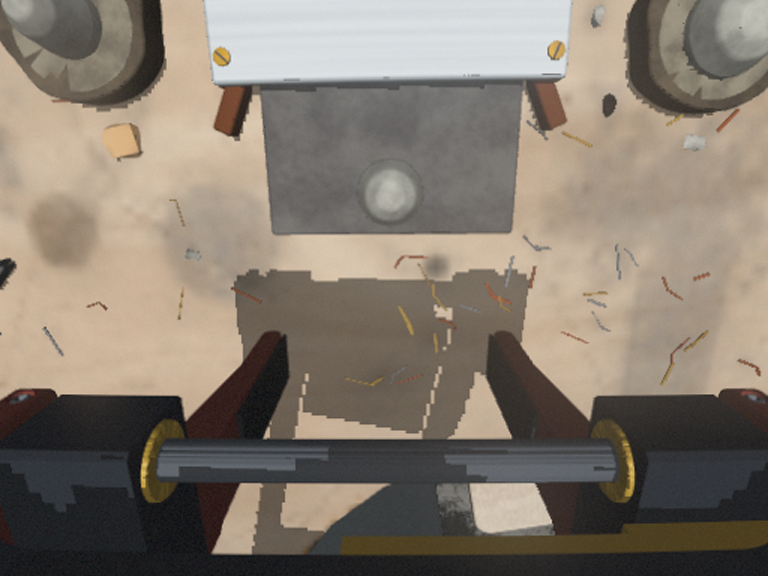

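View pics/side14.png

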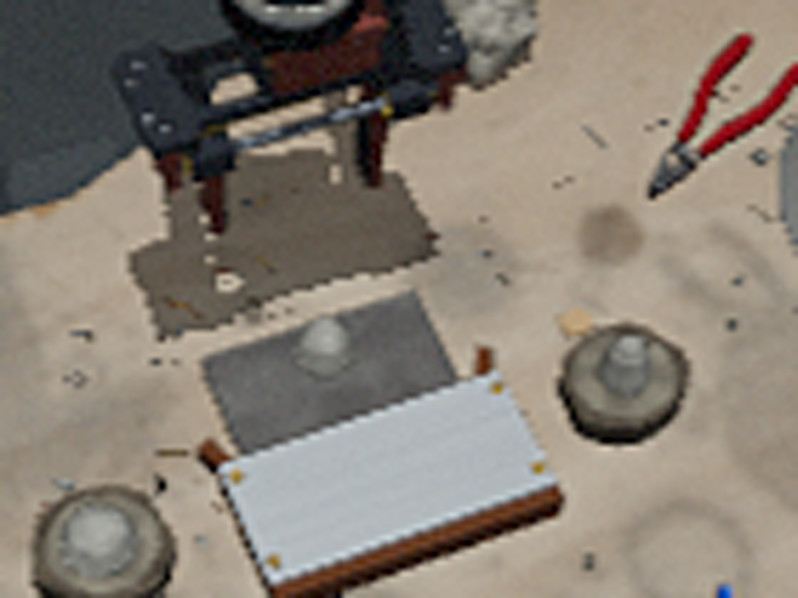

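```bash
python3 - <<'E'
from rel import *
for k,pts in [(13,[(224,332),(560,332),(127,139),(656,130)]),(14,[(273,233),(512,232),(210,83),(565,79)])]:
    w=np.load(f"w{k}.npz")
    x=wray(w["pos"],w["R"],f(pts,0,0,1.5),[.009,.009,.0225,.0225])[:,:2]
    y=(x-o)@D.T;m=(y[2]+y[3])/2
    print(k,y,"rear mid rel mouth",y[:2].mean(0)-m,"yaw slate,dock",[np.arctan2(-(x[a]-x[b])[0],(x[a]-x[b])[1]) for a,b in [(0,1),(2,3)]])
E
```

```text
13 [[-0.0703  0.0651]
 [-0.0703 -0.0683]
 [ 0.0024  0.0834]
 [ 0.005  -0.0851]] rear mid rel mouth [-0.074  -0.0007] yaw slate,dock [np.float64(0.030983717621902263), np.float64(0.04693897545646162)]
14 [[-0.0731  0.0644]
 [-0.0727 -0.0692]
 [ 0.0024  0.0857]
 [ 0.0039 -0.0849]] rear mid rel mouth [-0.076  -0.0028] yaw slate,dock [np.float64(0.034381371312737725), np.float64(0.040091121679736164)]
```

Call:
apply_moves --dp '[[-0.01,0,0],[-0.02,0,0],[-0.02,0,0],[-0.02,0,0],[-0.02,0,0]]' --delta_rot '[[0,0,0],[0,0,0],[0,0,0],[0,0,0],[0,0,0]]' --hand '[0.05,0.05,0.05,0.05,0.05]'

```text
clock: 19.35
position: [0.5336, -0.0285, 0.1825]
tcp_rot: [[-0.001, 1.0, 0.029], [0.0, 0.029, -1.0], [-1.0, -0.001, -0.0]]
ft_force: [0.0, 0.2, -0.4]
opening: 0.952
```

```bash
python3 -c "
from rig import job
print(job.hand_in())"
```

```text
the job is handed in; nothing more can be done
None
```

The slate is in the slot against the hidden end stop, and I handed the job in at about 19 s; no verdict was reported.

**What I did:** I pushed the slate left with two open fingers on its right edge, which also squared it to the dock. Then I pushed it from behind straight into the slot. At the stop the wrist felt about 10–11 N, so roughly 7–8 N on the stop after friction. Resistance rose at about 3 N/mm, which fits the rubber buffer. I backed off slowly and lifted clear.

**Last checks:**
- **Alignment:** the slate is off-centre by about 1–3 mm and turned about 0.01 rad from the dock.
- **Depth:** about 75 mm of the slate stands out of the slot. It sprang back 2–3 mm when released, about what the buffer had been compressed.
- **Cast:** it stands upright where it was on the slate. I never touched it.
- **Surroundings:** the last wrist and side pictures show the slices, pumice and pliers where they were. The dark rock, lid and loupe were last seen, unmoved, partway through, and the arm did not go near them afterwards.

**Disagreements:** single camera readings of the dock's angle ranged from 0.01 to 0.05 rad; I used 0.031. The fingers met the slate about 3 mm sooner than the pad width suggested, so I aligned the slate from the camera images instead. While pressing, the wrist also read about 7 N upward, which I did not explain.

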